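# Refill the capsule feeder, wedge its cover shut and set the selector

### The arm

A 7-joint arm with a two-finger parallel gripper is mounted at the origin on the work surface. World frame = base frame: x ahead of the robot, y to its left, z up, the work surface at z = 0. Lengths are in mm, angles in rad, forces in N, time in s.
With the tool pointing down it reaches from about 400 to 875 mm from the base axis. Payload 4.4 kg.
Tool frame: the origin (TCP) lies where the fingers leave the gripper's body, on its centre line; the fingertips stand 73 mm ahead of it and the grasp point (between the pads) lies 54 mm ahead of it (ctrl.tip_extent is the distance from the TCP to the fingertips, in mm); z points along the fingers, y is the line along which they close (so a half turn about z gives the same grasp; the last joint's range is limited). The gripper opens to 85 mm and grips with 20 to 120 N. Pads are 22 mm wide; open, the fingers measure 114 mm over their backs; the gripper's body (76 mm by 85 mm) begins 54 mm behind the grasp point. The pads swing forward as they close: fully open they stand 13 mm farther back than shut.
Start: joints at [1.035, 0.628, 0.038, 1.517, -0.027, 0.996, -0.02], TCP at [294.286, -579.58, 303.913] pointing down, gripper open.
Joint ranges: [-3.06, 3.06], [-0.37, 2.12], [-1.25, 1.32], [0.18, 2.47], [-1.1, 4.24], [0.23, 1.98], [-2.94, 2.94]. Speed limits (rad/s): [2.57, 2.57, 3.14, 3.14, 3.14, 3.14, 3.14].

### API

Orientations are given as [roll, pitch, yaw] about the fixed x, y, z axes, in that order (R = Rz(yaw) Ry(pitch) Rx(roll)).
In Python, from bench import ctrl gives the robot as it stands.
- The arm moves only by the tool send_rows, never from a script. Its argument "commands" is a list of rows, each a list of 5 numbers: the shift along the world's x, y, z in cm, then the turn about the world's z in degrees, then the opening, from 0 (shut) to 1 (fully open). In form: [[dx, dy, dz, spin, jaw], ...]. A call has 1 to 5 rows; each row is the pose to reach, as a shift and turn from the pose commanded when the call began; what a row does not reach only later rows make up. A row lasts 1/10 s, in which the tool goes at most 50 mm and 8.59 degrees, less where a joint would pass 70% of its speed; a pose out of reach is approached as far as the arm can. A call with a gripper value outside its range is refused whole. The fingers move at their own pace and stop on an object; "squeeze" is the grip in N (left out, the last holds). Time passes only in rows, so rows that repeat a pose let the fingers close. It gives the time, the measured TCP pose, the force, the opening and the grip force at its end, in the units of the state.
- ctrl.observe(): the state, without advancing time (a new reading comes with each control period).
- ctrl.capture(name): name is "side" or "top"; returns the picture (384x512x3 uint8, red, green, blue); there is no depth.
- ctrl.get_calibration(name): a dict with "K" (3x3 intrinsics, pixels), "k1" (the pictures are not rectified: a ray, as slopes to the right and down, at radius r is drawn at 1 + k1 r^2 times it, then the intrinsics apply), "cam_to_world" (4x4, takes a point from camera to world coordinates). Camera axes: x right, y down, z forward; pixel columns grow to the right and rows downward; lengths in mm; the calibration is good to about 2 mm. A picture is of the moment at which its call begins. get_calibration takes no time and is no camera call.
- ctrl.finish_job(): hands the job in; it is judged then, once.
The state is a dict: "time_s": time; "q": joint angles; "joint_velocities": joint speeds; "effort": joint torques, N m; "tool_pos": TCP position; "ee_rot": TCP orientation; "wrist_force": force on the tool from outside, world axes, zero at the start; "wrist_torque": the same for the moment, N m; "grip_width": finger opening in mm; "gripper_force": force on a finger pad.
Only numpy, scipy, OpenCV 4.12 (cv2) and the standard library are available. Lean on these libraries where they do the work, as an engineer would, in place of code of your own. Each camera call takes 0.05 s, during which the arm holds its last target. There are 200 camera calls.

### The job

Get the office coffee feeder ready for service: put every coffee capsule standing on the counter upright into a pocket of its own in the feeder's magazine, then slide the dovetailed cover, narrow end first, along the tapered way over the pockets until it wedges tight. Only then click the selector turret round until its nose points straight at the magazine and it rests in that detent; leave the cup, jar and other things on the counter where they are.

Things in the scene. Friction and masses are not known exactly. Their poses are not given: they have to be found in the camera images.
- feeder: fixed coffee feeder. Origin: on the counter, under the middle of its six pockets; x is the direction in which the cover slides home (away from the robot, within 0.2 rad), y to its left, z up. Aluminium magazine block from x -130 to +72, y -112 to +112 mm; flat top (the deck) at z 42 mm. The selector turret stands right of the block, axis at x -10, y -180 mm.
- pocket1 (a point): mouth centre, at deck level, of a round pocket 40 mm wide and 37 mm deep (feeder x -22.5, y -45 mm). A seated capsule stands upright on the pocket floor, 5 mm above the counter, its top 5 mm below the deck; let it go with its top band still above the deck and it drops in.
- pocket2 (a point): the same for the pocket at feeder x -22.5, y 0 mm
- pocket3 (a point): the same for the pocket at feeder x -22.5, y 45 mm
- pocket4 (a point): the same for the pocket at feeder x 22.5, y -45 mm
- pocket5 (a point): the same for the pocket at feeder x 22.5, y 0 mm
- pocket6 (a point): the same for the pocket at feeder x 22.5, y 45 mm
- way_mouth (a point): middle of the near end of the tapered way, on the deck, feeder x -56 mm. Two steel rails on the deck, x -60 to +64, 14 to 17 mm high, lean inwards 20 degrees going up, so the cover enters only here. Width between them at deck level: 2 x (82 - 0.0875 x) mm, x in mm: 174 here, 154 at x +56.
- apron (a point): point on the bare deck ahead of the way, feeder x -112 mm: the cover set down flat with its origin here has its narrow end just inside the mouth. The deck's near edge is at x -130 mm.
- way_home (a point): middle of the way, on the deck, over the feeder's origin: the cover's origin when home. A steel stop at feeder x +64 mm lies beyond and is not reached in normal use.
- cover: loose grey cover, 112 mm long (x), 12 mm thick, 0.2-0.4 kg, flat right of the feeder. Origin: middle of underside, x towards the narrow end, z up. Underside 174 mm wide at x -56, 154 at x +56; sides slope in 20 degrees. Grip bar across its top middle: 12 mm thick in x, 50 long in y, z 12 to 36. Wedges, both sides touching, at way_home; 15-20 N of push suffices, friction holds it.
- capsule1: coffee capsule, bare aluminium, pale foil top: 32 mm tall, straight 36 mm diameter band 12 mm deep at the top, 32 mm diameter below; 20 g; stands on the counter at the start. Origin: centre of its underside, z up. May be absent.
- capsule2: coffee capsule, bare aluminium, pale foil top: 32 mm tall, straight 36 mm diameter band 12 mm deep at the top, 32 mm diameter below; 20 g; stands on the counter at the start. Origin: centre of its underside, z up. May be absent.
- capsule3: coffee capsule, bare aluminium, pale foil top: 32 mm tall, straight 36 mm diameter band 12 mm deep at the top, 32 mm diameter below; 20 g; stands on the counter at the start. Origin: centre of its underside, z up. May be absent.
- capsule4: coffee capsule, bare aluminium, pale foil top: 32 mm tall, straight 36 mm diameter band 12 mm deep at the top, 32 mm diameter below; 20 g; stands on the counter at the start. Origin: centre of its underside, z up. May be absent.
- capsule5: coffee capsule, bare aluminium, pale foil top: 32 mm tall, straight 36 mm diameter band 12 mm deep at the top, 32 mm diameter below; 20 g; stands on the counter at the start. Origin: centre of its underside, z up. May be absent.
- capsule6: coffee capsule, bare aluminium, pale foil top: 32 mm tall, straight 36 mm diameter band 12 mm deep at the top, 32 mm diameter below; 20 g; stands on the counter at the start. Origin: centre of its underside, z up. May be absent.
- turret (a joint): angle of the selector turret, anticlockwise from above: a steel disc of 84 mm with a nose and a grip bar. Spring detents at 0, 0.873, 1.745 and 2.618 rad (50 degrees apart) pull it into place with up to about 0.15 N m; it starts in the first or the second. At 1.745 (the third) the nose points along the feeder's +y, straight at the magazine; range -0.12 to 2.74.
- turret_grip (a point): point on the turret's axis, 60 mm above the counter, in the middle of its grip bar, which is 12 mm thick, 56 mm long and stands from z 44 to z 72 mm. The frame turns with the turret: x runs along the bar to the nose, whose tip is 63 mm out, z up.
- sugar_jar: glass sugar jar, 48 mm across, 62 mm tall, among the capsules: leave alone. Origin: centre of its underside.
- espresso_cup: white cup, 60 mm across, 55 mm tall, among the capsules: leave alone. Origin: centre of its underside.
- paper_cups: stack of paper cups, 80 mm across, 110 mm tall, far right: leave alone. Origin: centre of its underside.
- cup_lids: stack of white cup lids, 84 mm across, 42 mm tall, in front of the turret: leave alone. Origin: centre of its underside.
- teaspoon: steel teaspoon, 150 mm long, lying far left: leave alone. Origin: its middle.

How it is judged:
By the outcome, as a careful person would: the job done as asked, in the order asked, and still so for the second after the job is handed in, with the robot touching nothing.
Of capsule1, capsule2, capsule3, capsule4, capsule5, capsule6 only 4 to 6 are there at a start; the rules pass over those that are not, and their reading is None.
At some moment in a run one of capsule1, capsule2, capsule3, capsule4, capsule5, capsule6, cover may be knocked a few centimetres aside while the robot is not near it.
Once in a run the grip may slacken for a moment while it holds something.
It also fails if it takes over 210 s, if anything falls off the work surface, if the arm or the gripper's body presses on something with over 40 N, if the wrist force passes 120 N, or if a joint passes its speed limit or range.

## Working session

There is one attempt and no reset: what is moved stays moved. The work goes in short steps, Python scripts to look and compute and a tool call to move; the robot and the scene stay as the last step left them, time stands still between calls to the robot, and variables do not carry over. Pictures are saved under pics/ and viewed, at most 14 in all, crops included, and the job is handed in when it is done.

Besides the shell and the picture viewer there is one more tool, called after "Call:" as a command line: name --pt "numbers of a row" for each row, then --argument value for the rest. send_rows: Moves the arm, as the interface text tells. Its arguments: {"type":"object","properties":{"commands":{"type":"array","items":{"type":"array","items":{"type":"number"}}},"squeeze":{"type":"number"}},"required":["commands"]}

```bash
mkdir -p pics; ls
python3 - <<'E'
from bench import ctrl
import cv2
for n in ("side","top"):
    im=ctrl.capture(n); cv2.imwrite(f"pics/{n}0.png",im[:,:,::-1])
    cv2.imwrite(f"pics/{n}0b.png",cv2.resize(im[:,:,::-1],(800,600),interpolation=cv2.INTER_CUBIC))
    c=ctrl.get_calibration(n); print(n,c)
print(ctrl.observe())
E
```

```text
pics
side {'K': array([[438.25648114,   0.        , 252.60275187],
       [  0.        , 438.25648114, 190.18454707],
       [  0.        ,   0.        ,   1.        ]]), 'k1': -0.06532789164933525, 'cam_to_world': array([[-9.19748170e-01, -2.82849164e-01,  2.72139034e-01,
         2.33853342e+02],
       [-3.92493936e-01,  6.68833350e-01, -6.31356048e-01,
         6.79129493e+02],
       [-3.43713117e-03, -6.87501491e-01, -7.26174832e-01,
         8.56080909e+02],
       [ 0.00000000e+00,  0.00000000e+00,  0.00000000e+00,
         1.00000000e+00]])}
top {'K': array([[451.63188004,   0.        , 258.62751165],
       [  0.        , 451.63188004, 188.51084158],
       [  0.        ,   0.        ,   1.        ]]), 'k1': -0.12805741059030118, 'cam_to_world': array([[ 7.49808417e-03, -9.94521752e-01,  1.04260558e-01,
         4.23086704e+02],
       [-9.99823969e-01, -9.24940706e-03, -1.63242196e-02,
         5.04797972e+00],
       [ 1.71991398e-02, -1.04119804e-01, -9.94416038e-01,
         1.36682795e+03],
       [ 0.00000000e+00,  0.00000000e+00,  0.00000000e+00,
         1.00000000e+00]])}
{'time_s': 0.1, 'q': array([ 1.03520834,  0.62924085,  0.03844822,  1.51828056, -0.02701227,
        0.9963328 , -0.01996554]), 'joint_velocities': array([ 2.50395086e-04, -3.11686008e-03, -4.59895662e-04, -2.95545190e-03,
       -1.74592279e-03,  9.84969068e-05,  5.54438435e-06]), 'effort': array([ 2.51920326e-03, -5.64537048e+01,  1.23043556e+00, -1.93974048e+01,
        1.13019190e-02,  5.46127048e-03, -2.72267056e-05]), 'tool_pos': array([ 294.07788627, -579.16502758,  303.08528338]), 'ee_rot': array([-3.13984900e+00,  9.21404635e-06,  4.69812695e-01]), 'wrist_force': array([0.30506538, 0.45050215, 0.09958384]), 'wrist_torque': array([ 0.0408143 ,  0.02867834, -0.03377844]), 'gripper_force': 0.0, 'grip_width': 85.43946802110749}
```

View pics/top0b.png

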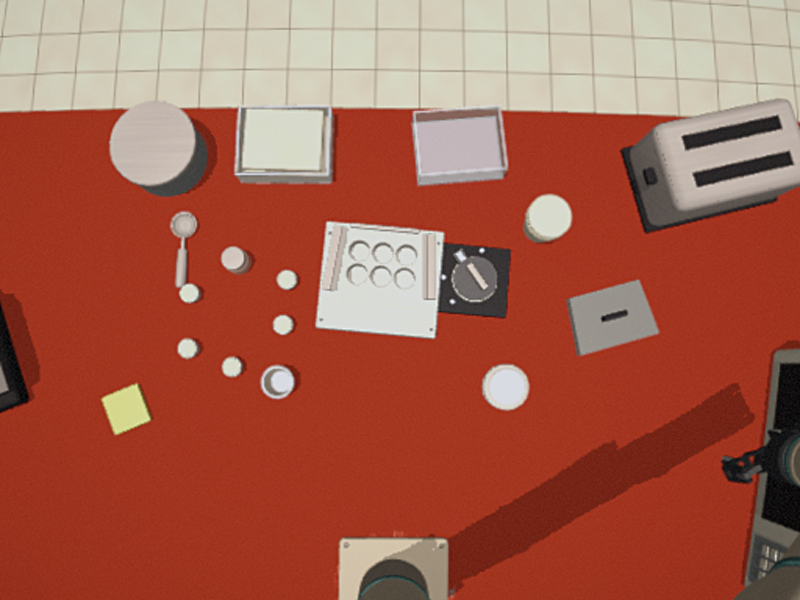

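View pics/side0b.png

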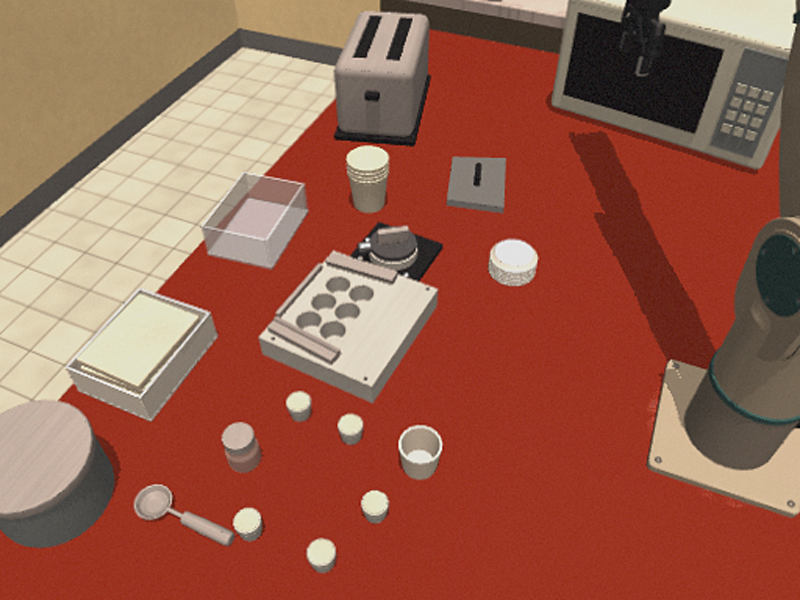

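Five capsules stand left of the feeder, at top-view pixels (800x600) about (286,280), (283,324), (190,293), (188,348) and (232,366). The jar is at (235,259) and the cup at (278,381). The cover is at (613,317) and the turret at (474,279). Next I'll build a measuring helper and fit the feeder.

```bash
cat > h.py <<'E'
import numpy as np, cv2
from bench import ctrl
from scipy.optimize import least_squares
C={n:ctrl.get_calibration(n) for n in("side","top")}
def proj(n,P):
    c=C[n];M=np.linalg.inv(c["cam_to_world"]);P=np.atleast_2d(P)
    p=P@M[:3,:3].T+M[:3,3];s=p[:,:2]/p[:,2:];s=s*(1+c["k1"]*(s**2).sum(1,keepdims=True))
    return s*[c["K"][0,0],c["K"][1,1]]+c["K"][:2,2]
def unproj(n,uv,z):
    c=C[n];uv=np.atleast_2d(uv).astype(float)
    d=(uv-c["K"][:2,2])/[c["K"][0,0],c["K"][1,1]];s=d.copy()
    for _ in range(20): s=d/(1+c["k1"]*(s**2).sum(1,keepdims=True))
    r=np.c_[s,np.ones(len(s))]@c["cam_to_world"][:3,:3].T;o=c["cam_to_world"][:3,3]
    return o+r*((z-o[2])/r[:,2:])
def foils(n,im):
    "centroids of the pale capsule tops (by colour: yellowish white on red)"
    i=im.astype(int);m=((i[...,1]>170)&(i[...,0]>190)).astype(np.uint8)
    k,l,st,ce=cv2.connectedComponentsWithStats(m)
    return [(ce[j].round(2),st[j,4]) for j in range(1,k) if 60<st[j,4]<400]
E
python3 - <<'E'
from h import *
for n in("top","side"):
    im=cv2.imread(f"pics/{n}0.png")[:,:,::-1]
    for c,a in foils(n,im): print(n,c,a,unproj(n,c,32)[0].round(1))
t=cv2.imread("pics/top0.png");s=cv2.imread("pics/side0.png")
cv2.imwrite("pics/tc.png",cv2.resize(t[135:235,195:435],None,fx=3.3,fy=3.3,interpolation=cv2.INTER_CUBIC))
cv2.imwrite("pics/sc.png",cv2.resize(s[90:260,160:340],None,fx=3.5,fy=3.5,interpolation=cv2.INTER_CUBIC))
print(ctrl.tip_extent)
E
```

```text
top [490.99   1.9 ] 105 [1201.  -793.2   32. ]
top [507.95  17.49] 154 [1148.3 -849.9   32. ]
top [509.37  40.89] 95 [1063.1 -845.    32. ]
top [197.03  98.59] 147 [837.2 173.2  32. ]
top [114.94 170.08] 63 [614.8 416.   32. ]
top [148.37 164.71] 154 [631.8 314.5  32. ]
top [182.95 178.52] 103 [590.9 209.   32. ]
top [120.45 187.12] 101 [563.4 396.9  32. ]
top [180.2  207.41] 103 [504.6 215.1  32. ]
top [119.03 222.39] 103 [457.9 397.4  32. ]
top [147.69 234.33] 107 [423.8 310.   32. ]
top [180.4  243.64] 155 [397.8 212.1  32. ]
side [343.61   3.33] 319 [  619.1 -1247.6    32. ]
side [234.71 100.77] 333 [ 751.5 -379.7   32. ]
side [230.49 169.56] 247 [628.1 -84.8  32. ]
side [192.89 217.45] 194 [641.3 104.3  32. ]
side [190.32 256.53] 146 [591.5 208.7  32. ]
side [223.77 271.14] 159 [504.7 214.   32. ]
side [151.44 278.54] 242 [642.1 293.7  32. ]
side [268.3  286.29] 217 [399.9 211.2  32. ]
side [ 98.66 320.24] 111 [689.  422.5  32. ]
side [239.32 321.55] 208 [423.6 310.3  32. ]
side [129.14 335.93] 150 [612.2 425.8  32. ]
side [157.65 332.72] 219 [563.5 397.   32. ]
side [205.06 353.11] 233 [457.2 396.7  32. ]
72.6
```

View pics/tc.png

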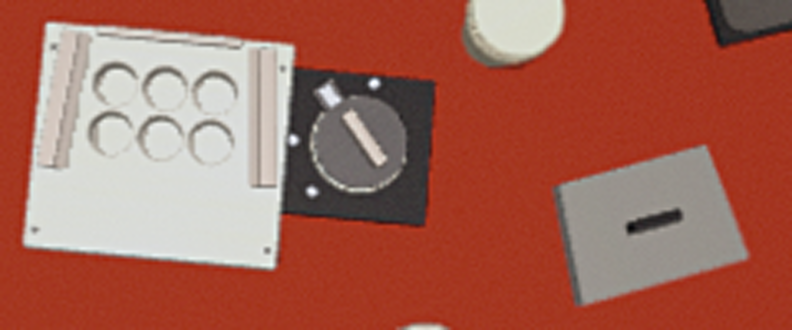

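View pics/sc.png

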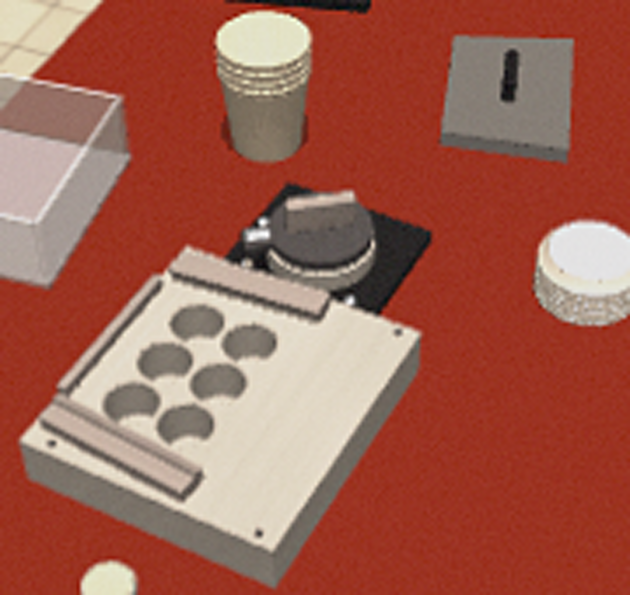

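Both cameras agree on all five capsules to about 1 mm. Next come the feeder, cover and turret poses, using edge fits.

```bash
cat >> h.py <<'E'
from scipy.ndimage import map_coordinates
def seg(a,b,n=40): return np.linspace(a,b,n+2)[1:-1]
def place(p,P): 
    c,s=np.cos(p[2]),np.sin(p[2]);P=np.asarray(P,float)
    return np.c_[p[0]+c*P[:,0]-s*P[:,1],p[1]+s*P[:,0]+c*P[:,1],P[:,2]]
def edges(n,g,p,curve,w):
    "signed normal offset (px) of the strongest edge near each projected sample"
    uv=proj(n,place(p,curve));t=np.gradient(uv,axis=0);t/=np.linalg.norm(t,axis=1,keepdims=True)
    nr=np.c_[-t[:,1],t[:,0]];o=np.arange(-w,w+.01,.25)
    q=uv[:,None]+nr[:,None]*o[None,:,None]
    v=map_coordinates(g,[q[...,1],q[...,0]],order=1);d=np.abs(np.gradient(v,axis=1))
    k=d.argmax(1);ww=d*(np.abs(o[None]-o[k][:,None])<=1)
    return uv,nr,(ww*o).sum(1)/ww.sum(1),d.max(1)
def fit(p,items,ims,ws=(6,4,2.5,2,2)):
    "items: (camera, curve); fits x,y,yaw"
    p=np.array(p,float)
    for w in ws:
        J=[];R=[]
        for n,cu in items:
            g=cv2.GaussianBlur(ims[n].astype(float).sum(2),(0,0),.8)
            uv,nr,r,d=edges(n,g,p,cu,w);ok=d>np.median(d)*.5
            jac=np.stack([((proj(n,place(p+e,cu))-uv)*nr).sum(1)/np.abs(e).sum() for e in np.diag([.1,.1,1e-4])],1)
            J.append(jac[ok]);R.append(r[ok])
        J=np.concatenate(J);R=np.concatenate(R);wt=1/np.maximum(1,np.abs(R-np.median(R)*0)/.7)
        p=p+np.linalg.lstsq(J*wt[:,None],R*wt,rcond=None)[0]
    return p,np.median(np.abs(R))
def circ(x,y,z,r,a0=0,a1=2*np.pi,n=40):
    a=np.linspace(a0,a1,n);return np.c_[x+r*np.cos(a),y+r*np.sin(a),z+0*a]
def feeder_items(n):
    D=42;L=[seg((-130,112,D),(60,112,D)),seg((-130,-112,D),(-130,112,D)),seg((-130,-112,D),(-60,-112,D))]
    L+=[circ(x,y,D,20) for x in(-22.5,22.5) for y in(-45,0,45)]
    return [(n,c) for c in L]
def cover_items(n):
    t=12*np.tan(np.radians(20));W,N=87-t,77-t;z=12
    return [(n,seg(a,b)) for a,b in(((-56,-W,z),(-56,W,z)),((-56,W,z),(56,N,z)),((56,N,z),(56,-N,z)),((56,-N,z),(-56,-W,z)))]
E
python3 - <<'E'
from h import *
ims={n:cv2.imread(f"pics/{n}0.png")[:,:,::-1] for n in("top","side")}
cr=lambda u,v:(195+u/3.3,135+v/3.3)
c=unproj("top",[cr(47,22),cr(294,44),cr(275,269),cr(23,246)],42)
ctr=c.mean(0);d=(c[0]-c[3]+c[1]-c[2]);yaw=np.arctan2(d[1],d[0])
p0=[ctr[0]+29*np.cos(yaw),ctr[1]+29*np.sin(yaw),yaw];print("init",np.round(p0,3))
for N in(("top",),("side",),("top","side")):
    p,r=fit(p0,sum([feeder_items(n) for n in N],[]),ims);print("feeder",N,p.round(4),r)
cc=unproj("top",[cr(557,186),cr(708,146),cr(748,258),cr(582,305)],12);m=cc.mean(0)
d=cc[0]+cc[1]-cc[2]-cc[3];print("cover corners",cc.round(1).tolist(),[np.linalg.norm(cc[i]-cc[(i+1)%4]).round(1) for i in range(4)])
y=np.arctan2(d[1],d[0])
for N in(("top",),("side",),("top","side")):
    q,r=fit([m[0],m[1],y],sum([cover_items(n) for n in N],[]),ims);print("cover",N,q.round(4),r)
b=unproj("top",[cr(349,113),cr(380,162),cr(364,138)],72);e=b[0]-b[1];nz=unproj("top",[cr(328,93)],40)[0]
print("turret",place(p,[[-10,-180,0]]),b[2],nz,"bar rel",np.degrees(np.arctan2(e[1],e[0])-p[2]))
ov=ims["top"][:,:,::-1].copy();ov=cv2.resize(ov,None,fx=4,fy=4)
for n,cu in feeder_items("top"):cv2.polylines(ov,[(proj(n,place(p,cu))*4+1.5).astype(int)],False,(255,0,0),1)
for n,cu in cover_items("top"):cv2.polylines(ov,[(proj(n,place(q,cu))*4+1.5).astype(int)],False,(255,0,0),1)
cv2.imwrite("pics/ov.png",ov[540:940,800:1600+120][:, :800])
E
```

```text
init [ 6.19582e+02  2.60860e+01 -8.40000e-02]
feeder ('top',) [ 6.194051e+02  2.773930e+01 -8.160000e-02] 0.460617782446053
feeder ('side',) [ 6.205393e+02  2.709190e+01 -7.850000e-02] 0.2273876937711169
feeder ('top', 'side') [ 6.202787e+02  2.744460e+01 -8.010000e-02] 0.2798904238228179
cover corners [[559.4, -337.9, 12.0], [598.2, -482.9, 12.0], [493.6, -518.8, 12.0], [449.8, -359.7, 12.0]] [np.float64(150.1), np.float64(110.6), np.float64(165.0), np.float64(111.8)]
cover ('top',) [ 5.271050e+02 -4.241143e+02  2.708000e-01] 0.2234361425917765
cover ('side',) [ 5.269344e+02 -4.252103e+02  2.638000e-01] 0.14578129918613839
cover ('top', 'side') [ 5.269958e+02 -4.244850e+02  2.680000e-01] 0.2035851948398384
turret [[ 595.90622277 -151.17785344    0.        ]] [ 594.20093609 -151.34284538   72.        ] [ 639.06952091 -122.74246221   40.        ] bar rel 36.8167414139574
```

View pics/ov.png

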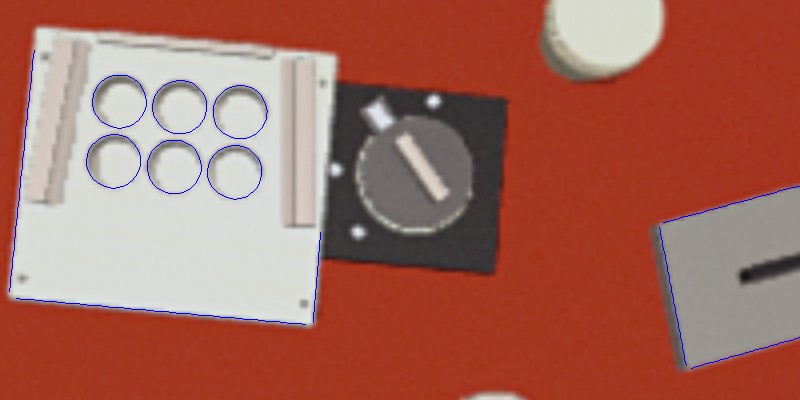

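The overlay sits on the deck edges, pocket rims and cover. The feeder is at (620.2, 27.3, -0.080 rad) and the cover at (527, -424.6, 0.267 rad). The turret is in its second detent, so it needs +50°. Now moving towards capsule A at (591, 209).

Call:
send_rows --pt "1.5 4 0 8 1" --pt "3 8 0 16 1" --pt "4.5 12 0 24 1" --pt "6 16 0 32 1" --pt "7.5 20 0 40 1" --squeeze 30

```text
time_s: 0.6
tool_pos: [369.5, -377.8, 303.7]
ee_rot: [-3.141, -0.0, 1.174]
wrist_force: [1.3, 0.5, -0.1]
grip_width: 85.7
gripper_force: 0.0
```

Call:
send_rows --pt "1.5 4 0 8 1" --pt "3 8 0 16 1" --pt "4.5 12 -2 18.5 1" --pt "6 16 -4 18.5 1" --pt "7.5 20 -6 18.5 1"

```text
time_s: 1.1
tool_pos: [444.5, -178.2, 243.3]
ee_rot: [3.141, 0.0, 1.49]
wrist_force: [0.2, 0.0, -0.0]
grip_width: 85.5
gripper_force: 0.0
```

Call:
send_rows --pt "1.5 4 0 0 1" --pt "3 8 0 0 1" --pt "4.5 12 0 0 1" --pt "6 16 0 0 1" --pt "7.5 20 0 0 1"

```text
time_s: 1.6
tool_pos: [519.5, 22.1, 243.7]
ee_rot: [-3.141, 0.0, 1.491]
wrist_force: [0.2, 0.1, 0.6]
grip_width: 85.6
gripper_force: 0.0
```

Call:
send_rows --pt "1.8 4.7 -1 0 1" --pt "3.6 9.4 -2 0 1" --pt "5.4 14.1 -3 0 1" --pt "7.2 18.9 -4 0 1" --pt "7.2 18.9 -7 0 1"

```text
time_s: 2.1
tool_pos: [593.7, 219.2, 175.7]
ee_rot: [3.134, -0.01, 1.499]
wrist_force: [-0.2, 0.0, -1.0]
grip_width: 85.3
gripper_force: 0.0
```

Call:
send_rows --pt "0 0 -4 0 1" --pt "0 0 -6.5 0 1" --pt "0 0 -8 0 1" --pt "0 0 -8.4 0 1" --pt "0 0 -8.4 0 1"

```text
time_s: 2.6
tool_pos: [591.5, 209.4, 90.0]
ee_rot: [-3.142, -0.0, 1.491]
wrist_force: [0.4, -0.1, 0.4]
grip_width: 85.7
gripper_force: 0.0
```

Call:
send_rows --pt "0 0 0 0 0.3" --pt "0 0 0 0 0.3" --pt "0 0 0 0 0.3" --pt "0 0 0 0 0.3" --pt "0 0 0 0 0.3"

```text
time_s: 3.1
tool_pos: [591.8, 209.5, 91.1]
ee_rot: [3.14, -0.001, 1.491]
wrist_force: [-1.0, -1.1, 5.8]
grip_width: 34.6
gripper_force: 29.6
```

Run:
```python
from h import *
s=ctrl.observe();print(ctrl.tip_extent,s["tool_pos"],s["grip_width"],s["gripper_force"])
im=ctrl.capture("side");cv2.imwrite("pics/s1.png",cv2.resize(im[180:345,110:330,::-1],None,fx=3.5,fy=3.5,interpolation=cv2.INTER_CUBIC))
```

```text
72.6 [591.76683324 209.54918209  91.05297106] 34.60153422576959 29.6246275305748
```

View pics/s1.png

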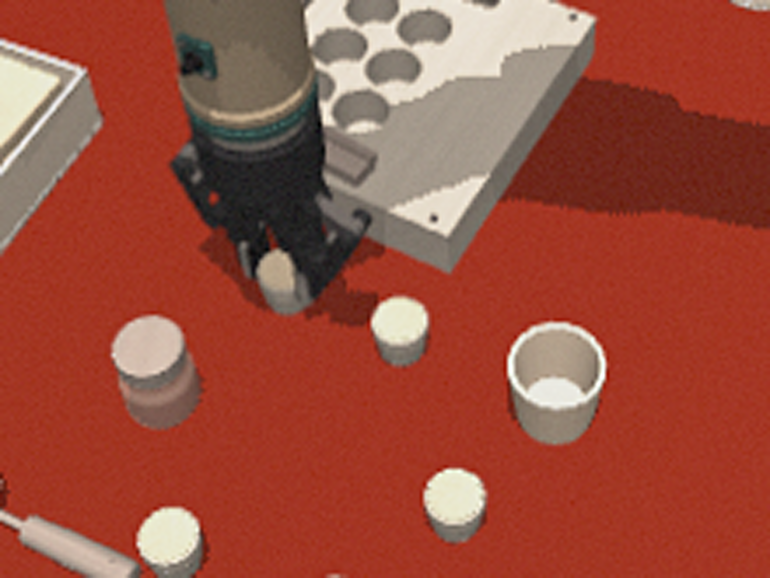

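Capsule A is held at the band, width 34.6 mm. Lifting it and carrying it to pocket 6.

Call:
send_rows --pt "0 0 3 0 0.3" --pt "0 0 7 0 0.3" --pt "1.5 -4 10 0 0.3" --pt "3.5 -9 10 0 0.3" --pt "5.5 -13.9 10 0 0.3"

```text
time_s: 3.65
tool_pos: [644.2, 77.6, 191.9]
ee_rot: [3.138, -0.001, 1.493]
wrist_force: [1.0, -0.1, -1.4]
grip_width: 34.5
gripper_force: 30.1
```

Call:
send_rows --pt "0 0 -2 0 0.3" --pt "0 0 -4 0 0.3" --pt "0 0 -5.5 0 0.3" --pt "0 0 -6.4 0 0.3" --pt "0 0 -7.2 0 0.3"

```text
time_s: 4.15
tool_pos: [647.1, 77.0, 121.2]
ee_rot: [3.132, 0.001, 1.49]
wrist_force: [3.4, -8.1, 27.7]
grip_width: 34.7
gripper_force: 38.5
```

Call:
send_rows --pt "0 0 0 0 0.3" --pt "0 0 0 0 0.3"

```text
time_s: 4.35
tool_pos: [647.3, 77.2, 120.4]
ee_rot: [3.131, 0.0, 1.49]
wrist_force: [5.3, -3.6, 7.6]
grip_width: 34.3
gripper_force: 36.6
```

The last move fell 7 mm short in y because the rows were speed-limited, so the capsule touched the deck. Raising to look.

Call:
send_rows --pt "0 0 2 0 0.3" --pt "0 -0.3 4 0 0.3" --pt "-0.1 -0.7 4 0 0.3" --pt "-0.1 -0.7 4 0 0.3"

```text
time_s: 4.75
tool_pos: [641.9, 70.8, 157.9]
ee_rot: [3.141, 0.001, 1.491]
wrist_force: [0.3, -1.2, -0.5]
grip_width: 34.5
gripper_force: 36.1
```

Run:
```python
from h import *
s=ctrl.observe();print(s["tool_pos"],s["ee_rot"],s["grip_width"],s["wrist_force"])
im=ctrl.capture("side");cv2.imwrite("pics/s2.png",cv2.resize(im[130:270,150:320,::-1],None,fx=4,fy=4,interpolation=cv2.INTER_CUBIC))
```

```text
[641.90576956  70.82409471 157.89767568] [3.14128971e+00 6.37204881e-04 1.49054629e+00] 34.541435407037625 [ 0.28922703 -1.24437335 -0.48584494]
```

View pics/s2.png

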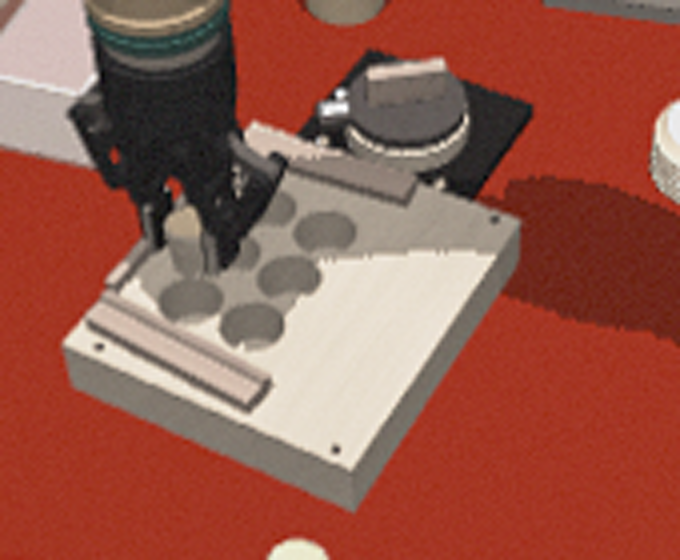

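The capsule is upright but has slid up about 12 mm in the grip. I'll set it on the bare deck (apron) and regrip it higher.

Call:
send_rows --pt "-4 0.1 0 0 0.3" --pt "-8 0.2 0 0 0.3" --pt "-11.3 0.4 0 0 0.3" --pt "-11.3 0.4 -1.5 0 0.3" --pt "-11.3 0.4 -1.5 0 0.3"

```text
time_s: 5.3
tool_pos: [527.0, 75.5, 141.1]
ee_rot: [-3.137, 0.001, 1.492]
wrist_force: [0.5, -0.1, 0.0]
grip_width: 34.8
gripper_force: 36.1
```

Call:
send_rows --pt "0 0 -1 0 0.3" --pt "0 0 -1.6 0 0.3" --pt "0 0 -2 0 0.3" --pt "0 0 -2.1 0 0.3"

```text
time_s: 5.7
tool_pos: [531.1, 77.8, 123.6]
ee_rot: [3.137, -0.003, 1.492]
wrist_force: [-4.7, 4.2, 26.2]
grip_width: 34.8
gripper_force: 37.9
```

Call:
send_rows --pt "0 0 0 0 0.55" --pt "0 0 0 0 0.55" --pt "0 0 0 0 0.55"

```text
time_s: 6.0
tool_pos: [529.1, 75.1, 121.4]
ee_rot: [-3.141, 0.0, 1.49]
wrist_force: [0.9, 0.2, -0.4]
grip_width: 46.7
gripper_force: 0.0
```

Call:
send_rows --pt "0 0 0.5 0 0.6" --pt "0 0 1.0 0 0.6" --pt "0 0 1.2 0 0.6" --pt "0 0 1.2 0 0.6"

```text
time_s: 6.4
tool_pos: [529.3, 75.4, 134.4]
ee_rot: [3.141, -0.0, 1.491]
wrist_force: [0.7, -0.5, -0.2]
grip_width: 51.4
gripper_force: 0.0
```

Run:
```python
from h import *
s=ctrl.observe();print(ctrl.tip_extent,s["tool_pos"],s["ee_rot"],s["grip_width"],s["wrist_force"])
im=ctrl.capture("side");cv2.imwrite("pics/s3.png",cv2.resize(im[130:270,170:320,::-1],None,fx=4,fy=4,interpolation=cv2.INTER_CUBIC))
```

```text
72.6 [529.34428638  75.35342948 134.40567825] [ 3.14064969e+00 -2.87377580e-04  1.49065410e+00] 51.427995892598204 [ 0.69141062 -0.52235112 -0.1535836 ]
```

View pics/s3.png

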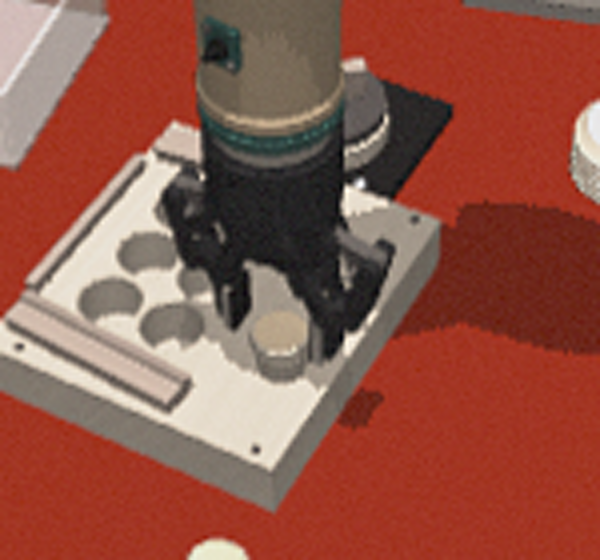

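The capsule stands upright on the apron, with its foil centre at crop (280,328). Locating it exactly.

Run:
```python
from h import *
print(unproj("side",[(170+280/4,130+328/4)],74))
```

```text
[[526.51264877  75.55787627  74.        ]]
```

Call:
send_rows --pt "0 0 -0.1 0 0.3" --pt "0 0 -0.1 0 0.3" --pt "0 0 -0.1 0 0.3" --pt "0 0 -0.1 0 0.3"

```text
time_s: 6.85
tool_pos: [529.1, 75.4, 133.0]
ee_rot: [3.141, 0.0, 1.491]
wrist_force: [-0.4, -0.8, 4.1]
grip_width: 34.5
gripper_force: 29.7
```

Call:
send_rows --pt "0 0 1.5 0 0.3" --pt "0 0 3 0 0.3" --pt "3 0 5 0 0.3" --pt "6.5 0 5 0 0.3" --pt "6.5 0 5 0 0.3"

```text
time_s: 7.35
tool_pos: [598.9, 75.1, 183.7]
ee_rot: [3.134, -0.002, 1.489]
wrist_force: [-0.0, -0.3, -0.4]
grip_width: 34.7
gripper_force: 30.1
```

Call:
send_rows --pt "2.6 -0.2 0 0 0.3" --pt "5.2 -0.4 0 0 0.3" --pt "5.2 -0.4 0 0 0.3" --pt "5.2 -0.4 0 0 0.3"

```text
time_s: 7.75
tool_pos: [645.1, 71.2, 181.8]
ee_rot: [-3.139, 0.0, 1.491]
wrist_force: [-1.3, 1.0, -0.5]
grip_width: 34.6
gripper_force: 30.1
```

Call:
send_rows --pt "0.1 -0.1 -1.5 0 0.3" --pt "0.1 -0.1 -3 0 0.3" --pt "0.1 -0.1 -4 0 0.3" --pt "0.1 -0.1 -4.8 0 0.3" --pt "0.1 -0.1 -5.2 0 0.3"

```text
time_s: 8.25
tool_pos: [646.3, 70.4, 129.4]
ee_rot: [-3.14, 0.0, 1.491]
wrist_force: [0.4, -0.7, -0.3]
grip_width: 34.5
gripper_force: 30.1
```

Call:
send_rows --pt "0 0 -0.4 0 0.3" --pt "0 0 -0.8 0 0.3" --pt "0 0 -1.0 0 0.3" --pt "0 0 -1.0 0 0.3"

```text
time_s: 8.65
tool_pos: [647.0, 70.3, 120.8]
ee_rot: [-3.141, 0.0, 1.491]
wrist_force: [-0.2, 0.6, -1.4]
grip_width: 34.6
gripper_force: 30.1
```

Call:
send_rows --pt "0 0 0 0 0.48" --pt "0 0 0 0 0.48" --pt "0 0 0 0 0.48" --pt "0 0 3 0 0.48" --pt "0 0 6 0 0.5"

```text
time_s: 9.15
tool_pos: [646.4, 70.3, 180.7]
ee_rot: [-3.139, 0.0, 1.491]
wrist_force: [0.6, 0.3, -0.2]
grip_width: 42.8
gripper_force: 0.0
```

Call:
send_rows --pt "-1 4 0 0 1" --pt "-2 8 0 0 1" --pt "-3 12 0 0 1" --pt "-4 16 0 0 1" --pt "-5 20 0 0 1"

```text
time_s: 9.65
tool_pos: [596.5, 271.9, 181.2]
ee_rot: [3.141, -0.0, 1.491]
wrist_force: [-0.2, 0.1, -0.4]
grip_width: 85.2
gripper_force: 0.0
```

Call:
send_rows --pt "-1 4 0 0 1" --pt "-2 8 0 0 1" --pt "-3.3 12.7 0 0 1" --pt "-3.3 12.7 0 0 1" --pt "-3.3 12.7 0 0 1"

```text
time_s: 10.15
tool_pos: [562.6, 399.6, 180.8]
ee_rot: [-3.141, -0.001, 1.495]
wrist_force: [0.1, 0.3, 0.2]
grip_width: 85.5
gripper_force: 0.0
```

```bash
cat > look.py <<'E'
from h import *
s=ctrl.observe();print(s["time_s"],s["tool_pos"].round(1),s["ee_rot"].round(3),round(s["grip_width"],1))
for n in("top","side"):
    im=ctrl.capture(n);cv2.imwrite(f"pics/{n}_{s['time_s']:.1f}.png",im[:,:,::-1])
    for z in (32,37):
        print(n,z,[unproj(n,c,z)[0][:2].round(1).tolist() for c,a in foils(n,im) if (lambda w:390<w[0]<720 and -60<w[1]<440)(unproj(n,c,z)[0])])
E
python3 look.py
```

```text
10.15 [562.6 399.6 180.8] [-3.141e+00 -1.000e-03  1.495e+00] 85.5
top 32 [[640.6, 307.9], [423.7, 309.9], [397.2, 218.1]]
top 37 [[639.8, 306.8], [423.7, 308.7], [397.3, 217.3]]
side 32 [[640.8, 104.4], [507.0, 214.4], [400.3, 210.8], [423.6, 310.2], [562.7, 398.8], [457.0, 396.4]]
side 37 [[638.4, 107.9], [505.3, 217.2], [399.3, 213.7], [422.4, 312.4], [560.7, 400.5], [455.7, 398.2]]
```

```bash
cat >> h.py <<'E'
PK=[(-22.5,-45),(-22.5,0),(-22.5,45),(22.5,-45),(22.5,0),(22.5,45)];FD=[620.2,27.3,-0.080]
def pockets(ims):
    for n,im in ims.items():
        out=[]
        for x,y in PK:
            P=np.vstack([circ(x,y,37,r,n=24) for r in (0,5,10)]);uv=proj(n,place(FD,P))
            v=cv2.remap(im,uv[:,None].astype(np.float32),None,cv2.INTER_LINEAR).reshape(-1,3)
            out.append([int(k) for k in v.mean(0)]+[int(v.sum(1).std())])
        print(n,out)
E
python3 - <<'E'
from h import *
pockets({n:cv2.imread(f"pics/{n}0.png")[:,:,::-1] for n in("top","side")})
pockets({n:cv2.imread(f"pics/{n}_10.2.png" if __import__('os').path.exists(f"pics/{n}_10.2.png") else f"pics/{n}_10.1.png")[:,:,::-1] for n in("top","side")})
E
```

```text
top [[217, 219, 216, 3], [217, 219, 214, 3], [216, 219, 212, 6], [217, 219, 216, 3], [217, 219, 214, 3], [217, 219, 213, 4]]
side [[132, 123, 112, 34], [133, 125, 114, 51], [134, 125, 114, 69], [131, 123, 112, 30], [130, 122, 111, 42], [133, 124, 114, 60]]
top [[217, 219, 216, 3], [217, 219, 214, 4], [217, 219, 212, 6], [217, 219, 216, 3], [217, 219, 214, 3], [217, 219, 204, 2]]
side [[145, 135, 123, 37], [145, 136, 124, 55], [147, 136, 125, 72], [144, 133, 122, 33], [143, 134, 122, 45], [237, 236, 213, 2]]
```

Call:
send_rows --pt "0 -0.1 -4 0 1" --pt "0 -0.1 -7 0 1" --pt "0 -0.1 -8.5 0 1" --pt "0 -0.1 -9.1 0 1" --pt "0 -0.1 -9.1 0 1"

```text
time_s: 10.75
tool_pos: [564.5, 395.7, 89.7]
ee_rot: [-3.141, 0.0, 1.49]
wrist_force: [0.5, 0.3, 1.1]
grip_width: 85.4
gripper_force: 0.0
```

Call:
send_rows --pt "0 0 0 0 0.3" --pt "0 0 0 0 0.3" --pt "0 0 0 0 0.3" --pt "0 0 0 0 0.3" --pt "0 0 0 0 0.3"

```text
time_s: 11.25
tool_pos: [564.5, 396.8, 91.1]
ee_rot: [3.14, -0.001, 1.491]
wrist_force: [-1.1, -1.1, 6.5]
grip_width: 34.8
gripper_force: 29.7
```

Call:
send_rows --pt "0 0 3 0 0.3" --pt "0 0 6 0 0.3" --pt "0 0 9 0 0.3" --pt "0 0 9 0 0.3"

```text
time_s: 11.65
tool_pos: [566.1, 398.1, 184.8]
ee_rot: [3.135, -0.006, 1.491]
wrist_force: [0.4, 0.3, 0.4]
grip_width: 34.8
gripper_force: 30.1
```

Pocket 6 reads filled. Carrying capsule C to pocket 5.

Call:
send_rows --pt "0.8 -4 0 0 0.3" --pt "1.6 -8 0 0 0.3" --pt "2.4 -12 0 0 0.3" --pt "3.2 -16 0 0 0.3" --pt "4 -20 0 0 0.3"

```text
time_s: 12.15
tool_pos: [603.8, 194.6, 179.2]
ee_rot: [-3.141, 0.001, 1.491]
wrist_force: [1.2, -0.7, -0.7]
grip_width: 34.5
gripper_force: 30.1
```

Call:
send_rows --pt "0.8 -4 0 0 0.3" --pt "1.6 -8 0 0 0.3" --pt "2.4 -12 0 0 0.3" --pt "3.2 -16 0 0 0.3" --pt "3.8 -17.1 0 0 0.3"

```text
time_s: 12.65
tool_pos: [642.0, 18.0, 178.9]
ee_rot: [-3.14, 0.005, 1.483]
wrist_force: [0.2, -0.6, -1.0]
grip_width: 34.3
gripper_force: 30.1
```

Call:
send_rows --pt "0 0 0 0 0.3" --pt "0 0 0 0 0.3" --pt "0 0 0 0 0.3"

```text
time_s: 12.95
tool_pos: [641.4, 28.4, 179.7]
ee_rot: [-3.141, -0.002, 1.494]
wrist_force: [1.6, 0.8, 0.3]
grip_width: 34.5
gripper_force: 30.1
```

Call:
send_rows --pt "0 0 -2 0 0.3" --pt "0 0 -4 0 0.3" --pt "0 0 -4.5 0 0.3" --pt "0 0 -4.5 0 0.3" --pt "0 0 -4.5 0 0.3"

```text
time_s: 13.45
tool_pos: [642.4, 26.4, 135.6]
ee_rot: [3.14, -0.001, 1.492]
wrist_force: [0.4, 0.3, -0.3]
grip_width: 34.6
gripper_force: 30.0
```

Call:
send_rows --pt "0 -0.1 -0.4 0 0.3" --pt "0 -0.1 -0.8 0 0.3" --pt "0 -0.1 -1.2 0 0.3" --pt "0 -0.1 -1.5 0 0.3" --pt "0 -0.1 -1.5 0 0.3"

```text
time_s: 13.95
tool_pos: [641.7, 24.3, 119.3]
ee_rot: [-3.141, 0.0, 1.491]
wrist_force: [-0.0, -0.1, -0.0]
grip_width: 34.3
gripper_force: 30.0
```

Call:
send_rows --pt "0 0 0 0 0.48" --pt "0 0 0 0 0.48" --pt "0 0 0 0 0.48" --pt "0 0 3 0 0.48" --pt "0 0 6 0 0.5"

```text
time_s: 14.45
tool_pos: [641.4, 24.4, 179.8]
ee_rot: [-3.139, 0.0, 1.491]
wrist_force: [0.7, 0.4, 1.6]
grip_width: 42.4
gripper_force: 0.0
```

Call:
send_rows --pt "-2.8 3.8 0 0 1" --pt "-5.6 7.6 0 0 1" --pt "-8.4 11.4 0 0 1" --pt "-11.2 15.2 0 0 1" --pt "-13.7 19 0 0 1"

```text
time_s: 14.95
tool_pos: [503.6, 215.7, 180.3]
ee_rot: [3.141, -0.0, 1.491]
wrist_force: [0.6, -0.1, -0.2]
grip_width: 85.4
gripper_force: 0.0
```

Call:
send_rows --pt "0 0 0 0 1" --pt "0 0 0 0 1" --pt "0 0 0 0 1"

```text
time_s: 15.25
tool_pos: [505.9, 213.2, 180.0]
ee_rot: [3.141, 0.001, 1.489]
wrist_force: [1.0, 0.0, -0.1]
grip_width: 85.4
gripper_force: 0.0
```

```bash
cat >> look.py <<'E'
pockets({n:ctrl.capture(n) for n in("side",)})
E
python3 look.py
```

```text
15.25 [505.9 213.2 180. ] [3.141e+00 1.000e-03 1.489e+00] 85.4
top 32 [[614.4, 416.1], [636.1, 316.9], [457.9, 397.2]]
top 37 [[613.7, 414.5], [635.4, 315.7], [457.7, 395.7]]
side 32 [[683.6, 51.2], [686.0, 96.8], [678.5, 120.7], [503.2, 219.8], [641.6, 293.5], [400.1, 210.9], [688.7, 423.1], [423.5, 310.2], [613.5, 425.9], [457.1, 396.3]]
side 37 [[680.8, 55.0], [683.3, 100.4], [675.8, 124.1], [501.6, 222.5], [639.2, 295.9], [399.1, 213.7], [686.0, 424.6], [422.4, 312.4], [611.2, 427.4], [455.7, 398.1]]
side [[144, 127, 104, 68], [57, 75, 70, 29], [37, 36, 37, 10], [123, 109, 91, 5], [153, 134, 110, 87], [74, 70, 68, 81]]
```

Call:
send_rows --pt "0 0.1 -4 0 1" --pt "0 0.1 -7 0 1" --pt "0 0.1 -8.5 0 1" --pt "0 0.1 -9 0 1" --pt "0 0.1 -9 0 1"

```text
time_s: 15.9
tool_pos: [505.3, 214.6, 89.4]
ee_rot: [-3.141, 0.001, 1.489]
wrist_force: [-0.2, -0.4, 0.0]
grip_width: 85.4
gripper_force: 0.0
```

Call:
send_rows --pt "0 0 0 0 0.3" --pt "0 0 0 0 0.3" --pt "0 0 0 0 0.3" --pt "0 0 0 0 0.3" --pt "0 0 0 0 0.3"

```text
time_s: 16.4
tool_pos: [505.5, 215.5, 90.9]
ee_rot: [3.14, -0.001, 1.491]
wrist_force: [-0.2, -0.3, 4.8]
grip_width: 34.5
gripper_force: 29.5
```

Call:
send_rows --pt "0 0 3 0 0.3" --pt "0 0 6 0 0.3" --pt "0 0 9 0 0.3" --pt "0 0 9 0 0.3"

```text
time_s: 16.8
tool_pos: [507.1, 216.4, 183.9]
ee_rot: [3.135, -0.004, 1.491]
wrist_force: [0.4, 0.4, 0.9]
grip_width: 34.9
gripper_force: 30.1
```

Call:
send_rows --pt "2.4 -3.5 0 0 0.3" --pt "4.8 -7 0 0 0.3" --pt "7.2 -10.5 0 0 0.3" --pt "9.6 -14.1 0 0 0.3" --pt "9.6 -14.1 0 0 0.3"

```text
time_s: 17.3
tool_pos: [604.1, 65.9, 179.2]
ee_rot: [3.139, 0.005, 1.48]
wrist_force: [-0.8, -0.4, -0.8]
grip_width: 34.9
gripper_force: 30.1
```

Call:
send_rows --pt "0 0 -2 0 0.3" --pt "0 0 -4 0 0.3" --pt "0 0 -4.5 0 0.3" --pt "0 0 -4.5 0 0.3" --pt "0 0 -4.5 0 0.3"

```text
time_s: 17.8
tool_pos: [601.3, 74.8, 135.4]
ee_rot: [3.141, -0.0, 1.491]
wrist_force: [0.1, 0.4, -0.2]
grip_width: 34.6
gripper_force: 30.2
```

Call:
send_rows --pt "0 -0.1 -0.4 0 0.3" --pt "0 -0.1 -0.8 0 0.3" --pt "0 -0.1 -1.2 0 0.3" --pt "0 -0.1 -1.5 0 0.3" --pt "0 -0.1 -1.5 0 0.3"

```text
time_s: 18.3
tool_pos: [600.7, 73.3, 119.3]
ee_rot: [-3.141, 0.0, 1.491]
wrist_force: [0.5, -0.8, -0.1]
grip_width: 34.3
gripper_force: 30.2
```

Call:
send_rows --pt "0 0 0 0 0.48" --pt "0 0 0 0 0.48" --pt "0 0 0 0 0.48" --pt "0 0 3 0 0.48" --pt "0 0 6 0 0.5"

```text
time_s: 18.8
tool_pos: [600.4, 73.3, 179.8]
ee_rot: [-3.139, 0.0, 1.491]
wrist_force: [0.8, 0.4, 0.1]
grip_width: 42.7
gripper_force: 0.0
```

Call:
send_rows --pt "-1.8 4 0 0 1" --pt "-3.6 8 0 0 1" --pt "-5.4 12 0 0 1" --pt "-7.2 16 0 0 1" --pt "-7.2 16 0 0 1"

```text
time_s: 19.3
tool_pos: [525.3, 241.9, 180.5]
ee_rot: [-3.14, -0.006, 1.502]
wrist_force: [-0.8, 0.9, 0.2]
grip_width: 85.5
gripper_force: 0.0
```

Call:
send_rows --pt "-1.8 4 0 0 1" --pt "-3.6 8 0 0 1" --pt "-5.4 12 0 0 1" --pt "-7.2 16.3 0 0 1" --pt "-7.2 16.3 0 0 1"

```text
time_s: 19.8
tool_pos: [452.2, 404.9, 180.5]
ee_rot: [-3.139, -0.007, 1.502]
wrist_force: [-0.4, 0.4, -0.2]
grip_width: 85.6
gripper_force: 0.0
```

```bash
python3 look.py
```

```text
19.8 [452.2 404.9 180.5] [-3.139 -0.007  1.502] 85.6
top 32 [[613.6, 416.1], [631.8, 314.5], [397.1, 213.8]]
top 37 [[612.8, 414.6], [631.0, 313.4], [397.2, 213.0]]
side 32 [[710.0, 8.4], [679.9, 2.8], [642.1, 293.7], [688.7, 422.2], [414.2, 309.9], [613.5, 425.8], [453.3, 405.8]]
side 37 [[707.1, 12.5], [677.2, 6.9], [639.6, 296.0], [686.0, 423.8], [413.1, 312.2], [611.2, 427.4], [452.0, 407.4]]
side [[112, 99, 81, 3], [113, 100, 81, 3], [127, 112, 92, 33], [114, 101, 82, 13], [113, 100, 82, 2], [113, 100, 81, 3]]
```

Call:
send_rows --pt "0 0 -2 0 1" --pt "0 0 -4 0 1" --pt "0 0 -4 0 1" --pt "0 0 -4 0 1"

```text
time_s: 20.35
tool_pos: [458.0, 394.8, 140.0]
ee_rot: [3.142, 0.001, 1.488]
wrist_force: [0.6, -0.7, 0.5]
grip_width: 85.6
gripper_force: 0.0
```

Call:
send_rows --pt "0 0 -2.5 0 1" --pt "0 0 -4.5 0 1" --pt "0 0 -5 0 1" --pt "0 0 -5 0 1"

```text
time_s: 20.75
tool_pos: [457.5, 396.0, 90.2]
ee_rot: [3.141, 0.0, 1.49]
wrist_force: [0.5, 0.9, 0.2]
grip_width: 85.6
gripper_force: 0.0
```

Call:
send_rows --pt "0 0 0 0 0.3" --pt "0 0 0 0 0.3" --pt "0 0 0 0 0.3" --pt "0 0 0 0 0.3" --pt "0 0 0 0 0.3"

```text
time_s: 21.25
tool_pos: [457.4, 396.7, 90.9]
ee_rot: [3.141, -0.001, 1.491]
wrist_force: [-0.2, -0.3, 5.9]
grip_width: 34.5
gripper_force: 29.6
```

Call:
send_rows --pt "0 0 3 0 0.3" --pt "0 0 6 0 0.3" --pt "0 0 9 0 0.3" --pt "0 0 9 0 0.3"

```text
time_s: 21.65
tool_pos: [458.8, 398.2, 184.2]
ee_rot: [3.136, -0.006, 1.491]
wrist_force: [-0.2, 0.3, -1.0]
grip_width: 34.5
gripper_force: 30.1
```

Call:
send_rows --pt "1.5 -4 0 0 0.3" --pt "3 -8 0 0 0.3" --pt "4.5 -12 0 0 0.3" --pt "6 -16 0 0 0.3" --pt "7.5 -20 0 0 0.3"

```text
time_s: 22.15
tool_pos: [532.1, 194.6, 179.3]
ee_rot: [-3.141, 0.0, 1.491]
wrist_force: [0.9, 0.6, -0.0]
grip_width: 34.6
gripper_force: 30.1
```

Call:
send_rows --pt "1.5 -4 0 0 0.3" --pt "3 -8 0 0 0.3" --pt "4.5 -12 0 0 0.3" --pt "6.5 -16.7 0 0 0.3" --pt "6.5 -16.7 0 0 0.3"

```text
time_s: 22.65
tool_pos: [599.1, 19.2, 179.1]
ee_rot: [3.14, 0.006, 1.479]
wrist_force: [-0.0, -0.8, -0.4]
grip_width: 34.7
gripper_force: 30.1
```

Call:
send_rows --pt "0 0 -2 0 0.3" --pt "0 0 -4 0 0.3" --pt "0 0 -4.5 0 0.3" --pt "0 0 -4.5 0 0.3" --pt "0 0 -4.5 0 0.3"

```text
time_s: 23.15
tool_pos: [597.3, 29.7, 135.3]
ee_rot: [3.141, -0.0, 1.491]
wrist_force: [-0.2, -0.7, -0.2]
grip_width: 34.6
gripper_force: 30.1
```

Call:
send_rows --pt "0 -0.1 -0.4 0 0.3" --pt "0 -0.1 -0.8 0 0.3" --pt "0 -0.1 -1.2 0 0.3" --pt "0 -0.1 -1.5 0 0.3" --pt "0 -0.1 -1.5 0 0.3"

```text
time_s: 23.65
tool_pos: [596.7, 28.3, 119.4]
ee_rot: [-3.141, 0.0, 1.491]
wrist_force: [-0.0, 0.7, 0.3]
grip_width: 34.7
gripper_force: 30.1
```

Call:
send_rows --pt "0 0 0 0 0.48" --pt "0 0 0 0 0.48" --pt "0 0 0 0 0.48" --pt "0 0 3 0 0.48" --pt "0 0 6 0 0.5"

```text
time_s: 24.15
tool_pos: [596.4, 28.4, 179.8]
ee_rot: [-3.139, 0.0, 1.491]
wrist_force: [1.6, -0.2, -0.0]
grip_width: 42.9
gripper_force: 0.0
```

Call:
send_rows --pt "-2.2 3.5 0 0 1" --pt "-4.4 7 0 0 1" --pt "-6.6 10.5 0 0 1" --pt "-8.7 14 0 0 1" --pt "-8.7 14 0 0 1"

```text
time_s: 24.65
tool_pos: [506.6, 175.1, 180.4]
ee_rot: [-3.14, -0.004, 1.501]
wrist_force: [-0.4, -0.5, 0.1]
grip_width: 85.2
gripper_force: 0.0
```

Call:
send_rows --pt "-2.2 3.5 0 0 1" --pt "-4.4 7 0 0 1" --pt "-6.6 10.5 0 0 1" --pt "-8.7 14.1 0 0 1" --pt "-8.7 14.1 0 0 1"

```text
time_s: 25.15
tool_pos: [419.4, 316.0, 180.4]
ee_rot: [-3.14, -0.005, 1.501]
wrist_force: [-1.0, -0.2, -0.7]
grip_width: 85.2
gripper_force: 0.0
```

Call:
send_rows --pt "0 0 -2 0 1" --pt "0 0 -4 0 1" --pt "0 0 -4 0 1" --pt "0 0 -4 0 1"

```text
time_s: 25.55
tool_pos: [423.4, 308.9, 140.0]
ee_rot: [-3.141, 0.0, 1.49]
wrist_force: [-0.1, 0.1, 0.9]
grip_width: 85.4
gripper_force: 0.0
```

```bash
python3 look.py
```

```text
25.55 [423.4 308.9 140. ] [-3.141  0.     1.49 ] 85.4
top 32 [[614.2, 416.0], [631.9, 314.6], [396.6, 213.4]]
top 37 [[613.5, 414.4], [631.1, 313.4], [396.7, 212.6]]
side 32 [[647.2, -37.4], [660.6, 59.8], [644.5, 103.8], [650.2, 124.2], [641.6, 293.6], [688.4, 422.3], [613.2, 425.8], [419.1, 319.6]]
side 37 [[644.7, -33.0], [658.0, 63.5], [642.0, 107.3], [647.7, 127.6], [639.2, 295.9], [685.7, 423.9], [610.9, 427.4], [418.0, 321.8]]
side [[154, 134, 109, 61], [149, 131, 107, 72], [122, 107, 88, 54], [195, 170, 140, 12], [132, 116, 96, 33], [232, 231, 204, 4]]
```

Call:
send_rows --pt "0 0.1 -2.5 0 1" --pt "0 0.1 -4.5 0 1" --pt "0 0.1 -5 0 1" --pt "0 0.1 -5 0 1"

```text
time_s: 26.1
tool_pos: [423.0, 310.2, 89.9]
ee_rot: [-3.141, 0.0, 1.491]
wrist_force: [0.0, 0.2, -0.2]
grip_width: 85.4
gripper_force: 0.0
```

Call:
send_rows --pt "0 0 0 0 0.3" --pt "0 0 0 0 0.3" --pt "0 0 0 0 0.3" --pt "0 0 0 0 0.3" --pt "0 0 0 0 0.3"

```text
time_s: 26.6
tool_pos: [423.4, 310.6, 90.8]
ee_rot: [3.141, -0.001, 1.491]
wrist_force: [-1.3, -1.4, 4.9]
grip_width: 34.5
gripper_force: 29.4
```

Call:
send_rows --pt "0 0 3 0 0.3" --pt "0 0 6 0 0.3" --pt "0 0 9 0 0.3" --pt "0 0 9 0 0.3"

```text
time_s: 27.0
tool_pos: [424.7, 311.7, 183.6]
ee_rot: [3.136, -0.005, 1.491]
wrist_force: [-0.4, 0.5, -0.2]
grip_width: 34.3
gripper_force: 30.1
```

Call:
send_rows --pt "2 -3.8 0 0 0.3" --pt "4 -7.6 0 0 0.3" --pt "6 -11.4 0 0 0.3" --pt "8 -15.2 0 0 0.3" --pt "10 -19 0 0 0.3"

```text
time_s: 27.5
tool_pos: [523.3, 118.6, 179.5]
ee_rot: [-3.141, 0.0, 1.491]
wrist_force: [0.1, 0.5, 0.2]
grip_width: 34.6
gripper_force: 30.1
```

Call:
send_rows --pt "2 -3.8 0 0 0.3" --pt "4 -7.6 0 0 0.3" --pt "6 -11.4 0 0 0.3" --pt "7.1 -13.6 0 0 0.3" --pt "7.1 -13.6 0 0 0.3"

```text
time_s: 28.0
tool_pos: [595.1, -21.4, 179.1]
ee_rot: [3.141, 0.003, 1.483]
wrist_force: [-0.6, -0.0, -0.6]
grip_width: 34.8
gripper_force: 30.1
```

Call:
send_rows --pt "0 0 -2 0 0.3" --pt "0 0 -4 0 0.3" --pt "0 0 -4.5 0 0.3" --pt "0 0 -4.5 0 0.3" --pt "0 0 -4.5 0 0.3"

```text
time_s: 28.5
tool_pos: [594.2, -15.0, 135.4]
ee_rot: [3.141, -0.0, 1.492]
wrist_force: [-0.2, -0.0, -0.3]
grip_width: 34.5
gripper_force: 30.3
```

Call:
send_rows --pt "0 -0.1 -0.4 0 0.3" --pt "0 -0.1 -0.8 0 0.3" --pt "0 -0.1 -1.2 0 0.3" --pt "0 -0.1 -1.5 0 0.3" --pt "0 -0.1 -1.5 0 0.3"

```text
time_s: 29.0
tool_pos: [593.7, -16.6, 119.4]
ee_rot: [-3.141, 0.0, 1.491]
wrist_force: [-0.5, -0.0, 0.9]
grip_width: 34.7
gripper_force: 30.3
```

Call:
send_rows --pt "0 0 0 0 0.48" --pt "0 0 0 0 0.48" --pt "0 0 0 0 0.48" --pt "0 0 3 0 0.48" --pt "0 0 6 0 0.5"

```text
time_s: 29.5
tool_pos: [593.4, -16.6, 179.9]
ee_rot: [-3.139, 0.0, 1.491]
wrist_force: [0.9, 0.4, 0.3]
grip_width: 42.8
gripper_force: 0.0
```

Call:
send_rows --pt "-0.7 -4 0 5 0.8" --pt "-1.4 -8 0 10 0.8" --pt "-2.1 -12 0 15 0.8" --pt "-2.8 -16 0 20 0.8" --pt "-3.4 -20 0 20 0.8"

```text
time_s: 30.0
tool_pos: [559.5, -218.4, 180.1]
ee_rot: [3.141, 0.0, 1.842]
wrist_force: [0.1, -0.0, 0.0]
grip_width: 68.3
gripper_force: 0.0
```

Call:
send_rows --pt "-0.7 -4 0 0 0.8" --pt "-1.4 -8 0 0 0.8" --pt "-2.1 -12 0 0 0.8" --pt "-2.8 -16 0 0 0.8" --pt "-3.3 -20.8 0 0 0.8"

```text
time_s: 30.5
tool_pos: [526.7, -425.1, 180.1]
ee_rot: [3.141, -0.001, 1.841]
wrist_force: [0.7, -0.8, 0.5]
grip_width: 68.3
gripper_force: 0.0
```

```bash
python3 look.py
python3 - <<'E'
from h import *
import glob,os
f=lambda n:max(glob.glob(f"pics/{n}_*"),key=os.path.getmtime)
ims={n:cv2.imread(f(n))[:,:,::-1] for n in("top","side")}
pockets(ims)
for N in(("top",),("side",)):
    print(N,fit([527,-424.6,.267],sum([cover_items(n) for n in N],[]),ims))
cv2.imwrite("pics/v1.png",np.hstack([cv2.resize(ims["side"][120:360,60:360,::-1],None,fx=1.9,fy=1.9,interpolation=cv2.INTER_CUBIC)[:, :500]]))
E
```

```text
30.5 [ 526.7 -425.1  180.1] [ 3.141e+00 -1.000e-03  1.841e+00] 68.3
top 32 [[614.0, 415.9], [631.8, 314.5], [397.7, 212.3]]
top 37 [[613.3, 414.4], [631.0, 313.4], [397.8, 211.5]]
side 32 [[641.5, 104.3], [642.1, 293.7], [400.0, 211.5], [688.5, 422.2], [612.9, 425.9]]
side 37 [[639.0, 107.8], [639.6, 296.0], [398.9, 214.4], [685.8, 423.8], [610.6, 427.4]]
side [[228, 226, 197, 4], [228, 226, 197, 2], [227, 226, 197, 7], [132, 123, 111, 32], [228, 226, 196, 6], [228, 227, 197, 3]]
top [[217, 219, 204, 2], [217, 219, 203, 2], [217, 219, 204, 2], [217, 220, 216, 3], [217, 219, 204, 2], [217, 219, 204, 2]]
side [[228, 227, 198, 5], [228, 227, 198, 2], [228, 226, 197, 7], [131, 122, 111, 32], [228, 226, 196, 6], [228, 226, 197, 3]]
('top',) (array([ 5.27414713e+02, -4.23773055e+02,  2.75871434e-01]), np.float64(0.2124430633152046))
('side',) (array([ 5.26898603e+02, -4.25226888e+02,  2.63413987e-01]), np.float64(0.14050436016170123))
```

View pics/v1.png

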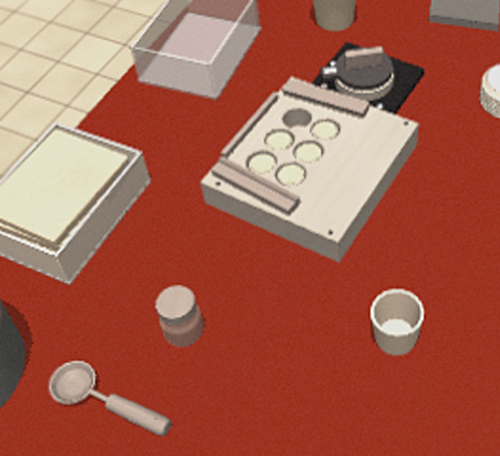

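All five capsules are seated: the foil discs show in five pockets and pocket 4 stays empty. The cover hasn't moved. Gripping its bar now.

Call:
send_rows --pt "0 0 -4 0 0.6" --pt "0 0 -7 0 0.6" --pt "0 0 -8.5 0 0.6" --pt "0 0 -9 0 0.6" --pt "0 0 -9 0 0.6" --squeeze 60

```text
time_s: 31.15
tool_pos: [527.6, -424.0, 90.0]
ee_rot: [3.141, -0.0, 1.841]
wrist_force: [0.3, -0.2, 1.5]
grip_width: 51.5
gripper_force: 0.0
```

Call:
send_rows --pt "0 0 0 0 0" --pt "0 0 0 0 0" --pt "0 0 0 0 0" --pt "0 0 0 0 0" --pt "0 0 0 0 0"

```text
time_s: 31.65
tool_pos: [527.9, -425.1, 91.5]
ee_rot: [3.14, 0.002, 1.84]
wrist_force: [-0.9, 0.9, 6.1]
grip_width: 10.3
gripper_force: 62.9
```

Call:
send_rows --pt "0 0 0 0 0" --pt "0 0 0 0 0" --pt "0 0 0 0 0" --squeeze 110

```text
time_s: 31.95
tool_pos: [528.0, -425.2, 91.7]
ee_rot: [3.14, 0.002, 1.84]
wrist_force: [-1.5, 0.8, 6.7]
grip_width: 9.2
gripper_force: 109.7
```

Call:
send_rows --pt "0 0 1 0 0" --pt "0 0 3 0 0" --pt "0 0 5.5 0 0" --pt "0 0 8 0 0" --pt "0 0 9.5 0 0"

```text
time_s: 32.45
tool_pos: [527.4, -424.9, 187.0]
ee_rot: [3.14, 0.001, 1.84]
wrist_force: [1.3, -0.7, -2.6]
grip_width: 9.3
gripper_force: 108.3
```

Call:
send_rows --pt "-0.2 2 0 -2 0" --pt "-0.4 5 0 -5 0" --pt "-0.7 8.5 0 -8 0" --pt "-0.9 12 0 -12 0" --pt "-1.1 15.5 0 -16 0"

```text
time_s: 32.95
tool_pos: [515.3, -268.3, 184.8]
ee_rot: [-3.141, -0.001, 1.557]
wrist_force: [1.5, -0.3, -2.3]
grip_width: 9.4
gripper_force: 108.4
```

Call:
send_rows --pt "-0.2 3.5 0 -2 0" --pt "-0.4 7 0 -4 0" --pt "-0.7 10.5 0 -4 0" --pt "-0.9 14 0 -4 0" --pt "-1.1 17.5 0 -4 0"

```text
time_s: 33.45
tool_pos: [504.5, -93.2, 184.9]
ee_rot: [-3.141, -0.0, 1.491]
wrist_force: [1.2, -0.2, -3.1]
grip_width: 9.0
gripper_force: 108.3
```

Call:
send_rows --pt "-0.1 3.5 0 0 0" --pt "-0.2 7 0 0 0" --pt "-0.3 10 0 0 0" --pt "-0.3 12 0 0 0" --pt "-0.3 13 0 0 0"

```text
time_s: 33.95
tool_pos: [501.8, 37.9, 185.0]
ee_rot: [-3.141, -0.001, 1.494]
wrist_force: [0.1, -0.8, -2.1]
grip_width: 9.1
gripper_force: 108.4
```

Call:
send_rows --pt "0 0 0 0 0" --pt "0 0 0 0 0" --pt "0 0 0 0 0"

```text
time_s: 34.25
tool_pos: [502.0, 33.5, 184.8]
ee_rot: [-3.141, 0.001, 1.488]
wrist_force: [-0.3, 0.9, -2.1]
grip_width: 9.1
gripper_force: 108.3
```

Run:
```python
from h import *
s=ctrl.observe();print(s["tool_pos"],s["ee_rot"],s["grip_width"],s["wrist_force"],s["wrist_torque"])
im=ctrl.capture("side");cv2.imwrite("pics/s4.png",cv2.resize(im[100:290,140:340,::-1],None,fx=3,fy=3,interpolation=cv2.INTER_CUBIC))
```

```text
[502.00319254  33.5318367  184.82228009] [-3.1413122e+00  1.0821759e-03  1.4882170e+00] 9.142153360270026 [-0.27781136  0.94009871 -2.05278416] [0.0407173  0.0003169  0.02581758]
```

View pics/s4.png

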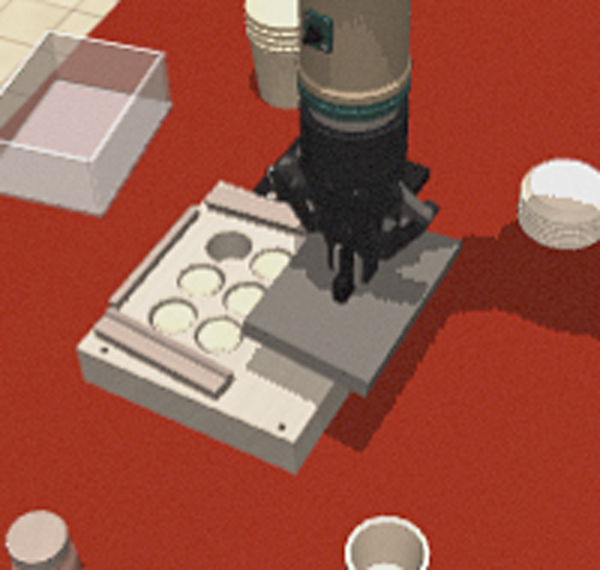

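Call:
send_rows --pt "0 0.1 -1.5 0 0" --pt "0 0.1 -3 0 0" --pt "0 0.1 -4 0 0" --pt "0 0.1 -4.5 0 0" --pt "0 0.1 -4.5 0 0"

```text
time_s: 34.8
tool_pos: [501.8, 36.0, 139.3]
ee_rot: [-3.14, 0.0, 1.49]
wrist_force: [-0.6, -0.2, -1.2]
grip_width: 9.0
gripper_force: 108.4
```

Call:
send_rows --pt "0 0 -0.2 0 0" --pt "0 0 -0.4 0 0" --pt "0 0 -0.4 0 0"

```text
time_s: 35.1
tool_pos: [502.2, 36.4, 136.1]
ee_rot: [3.141, -0.0, 1.491]
wrist_force: [-0.7, -0.6, -1.8]
grip_width: 9.1
gripper_force: 108.4
```

Call:
send_rows --pt "0 0 -0.15 0 0" --pt "0 0 -0.25 0 0" --pt "0 0 -0.25 0 0"

```text
time_s: 35.4
tool_pos: [502.1, 36.4, 133.6]
ee_rot: [3.141, -0.0, 1.491]
wrist_force: [-1.2, 0.0, 0.6]
grip_width: 9.6
gripper_force: 108.7
```

Call:
send_rows --pt "0.7 -0.05 -0.05 0 0" --pt "1.4 -0.1 -0.05 0 0" --pt "2.1 -0.15 -0.05 0 0" --pt "2.8 -0.2 -0.05 0 0" --pt "3.5 -0.3 -0.05 0 0"

```text
time_s: 35.9
tool_pos: [535.4, 33.7, 133.6]
ee_rot: [-3.138, 0.001, 1.491]
wrist_force: [-6.8, 1.0, 10.2]
grip_width: 9.6
gripper_force: 110.2
```

Call:
send_rows --pt "0.7 -0.05 0 0 0" --pt "1.4 -0.1 0 0 0" --pt "2.1 -0.15 0 0 0" --pt "2.8 -0.2 0 0 0" --pt "3.5 -0.3 0 0 0"

```text
time_s: 36.4
tool_pos: [570.7, 30.7, 133.6]
ee_rot: [-3.138, 0.001, 1.491]
wrist_force: [-4.8, 1.2, 9.3]
grip_width: 9.4
gripper_force: 110.0
```

Call:
send_rows --pt "0.6 -0.02 0 0 0" --pt "1.2 -0.06 0 0 0" --pt "1.8 -0.1 0 0 0" --pt "2.4 -0.15 0 0 0" --pt "3.0 -0.2 0 0 0"

```text
time_s: 36.9
tool_pos: [600.9, 28.6, 133.6]
ee_rot: [-3.139, 0.001, 1.491]
wrist_force: [-4.6, 0.1, 8.4]
grip_width: 9.1
gripper_force: 109.9
```

Call:
send_rows --pt "0.3 -0.02 0 0 0" --pt "0.6 -0.04 0 0 0" --pt "0.9 -0.07 0 0 0" --pt "1.2 -0.1 0 0 0" --pt "1.2 -0.1 0 0 0"

```text
time_s: 37.4
tool_pos: [613.6, 27.6, 133.7]
ee_rot: [-3.14, 0.0, 1.491]
wrist_force: [-3.3, -0.3, 6.4]
grip_width: 9.5
gripper_force: 109.6
```

Call:
send_rows --pt "0.2 -0.02 0 0 0" --pt "0.4 -0.03 0 0 0" --pt "0.5 -0.04 0 0 0" --pt "0.5 -0.04 0 0 0"

```text
time_s: 37.8
tool_pos: [618.1, 27.2, 133.7]
ee_rot: [-3.139, 0.0, 1.491]
wrist_force: [-4.3, 0.7, 7.0]
grip_width: 9.2
gripper_force: 109.8
```

Call:
send_rows --pt "0.1 -0.01 0 0 0" --pt "0.2 -0.02 0 0 0" --pt "0.2 -0.02 0 0 0"

```text
time_s: 38.1
tool_pos: [619.7, 27.0, 133.7]
ee_rot: [-3.139, 0.001, 1.491]
wrist_force: [-5.5, 1.7, 8.6]
grip_width: 9.2
gripper_force: 109.9
```

Call:
send_rows --pt "0.1 -0.01 0 0 0" --pt "0.1 -0.01 0 0 0"

```text
time_s: 38.3
tool_pos: [620.6, 26.8, 133.7]
ee_rot: [-3.138, 0.001, 1.491]
wrist_force: [-5.3, -0.5, 9.6]
grip_width: 9.3
gripper_force: 109.9
```

Call:
send_rows --pt "0.1 -0.01 0 0 0" --pt "0.1 -0.01 0 0 0"

```text
time_s: 38.5
tool_pos: [621.4, 26.7, 133.7]
ee_rot: [-3.138, 0.001, 1.491]
wrist_force: [-6.2, 0.6, 9.4]
grip_width: 9.0
gripper_force: 110.0
```

Call:
send_rows --pt "0.1 -0.01 0 0 0" --pt "0.1 -0.01 0 0 0"

```text
time_s: 38.7
tool_pos: [621.8, 26.7, 133.7]
ee_rot: [-3.137, 0.001, 1.491]
wrist_force: [-7.6, -0.3, 11.3]
grip_width: 9.4
gripper_force: 110.2
```

Call:
send_rows --pt "0.1 -0.01 0 0 0" --pt "0.1 -0.01 0 0 0"

```text
time_s: 38.9
tool_pos: [622.3, 26.7, 133.6]
ee_rot: [-3.136, 0.001, 1.491]
wrist_force: [-8.8, 0.2, 11.8]
grip_width: 9.3
gripper_force: 110.3
```

Call:
send_rows --pt "0.1 -0.01 0 0 0" --pt "0.1 -0.01 0 0 0"

```text
time_s: 39.1
tool_pos: [622.6, 26.7, 133.6]
ee_rot: [-3.134, 0.001, 1.491]
wrist_force: [-10.3, -0.5, 14.0]
grip_width: 9.2
gripper_force: 110.6
```

Call:
send_rows --pt "0.1 -0.01 0 0 0" --pt "0.1 -0.01 0 0 0"

```text
time_s: 39.3
tool_pos: [622.8, 26.6, 133.6]
ee_rot: [-3.132, 0.002, 1.491]
wrist_force: [-12.3, 0.5, 14.8]
grip_width: 9.6
gripper_force: 110.8
```

Call:
send_rows --pt "0.2 -0.02 0 0 0" --pt "0.3 -0.02 0 0 0" --pt "0.3 -0.02 0 0 0"

```text
time_s: 39.6
tool_pos: [623.3, 26.7, 133.6]
ee_rot: [-3.126, 0.003, 1.491]
wrist_force: [-18.3, 0.8, 21.3]
grip_width: 9.2
gripper_force: 111.6
```

Call:
send_rows --pt "0.2 -0.02 0.05 0 0" --pt "0.3 -0.02 0.05 0 0" --pt "0.3 -0.02 0.05 0 0"

```text
time_s: 39.9
tool_pos: [623.8, 26.7, 133.6]
ee_rot: [-3.12, 0.003, 1.491]
wrist_force: [-24.1, 1.9, 23.4]
grip_width: 9.3
gripper_force: 112.1
```

Call:
send_rows --pt "0.2 -0.02 0.05 0 0" --pt "0.3 -0.02 0.05 0 0" --pt "0.3 -0.02 0.05 0 0"

```text
time_s: 40.2
tool_pos: [624.2, 26.7, 133.6]
ee_rot: [-3.115, 0.004, 1.492]
wrist_force: [-29.5, 2.3, 26.4]
grip_width: 9.2
gripper_force: 112.6
```

Call:
send_rows --pt "0 0 0.1 0 0.3" --pt "0 0 0.3 0 0.4" --pt "-0.6 0.05 0.4 0 0.5" --pt "-1.2 0.1 0.5 0 0.6" --pt "-1.2 0.1 0.5 0 0.6"

```text
time_s: 40.7
tool_pos: [623.9, 26.7, 139.4]
ee_rot: [3.141, -0.0, 1.491]
wrist_force: [-0.4, -1.2, 0.2]
grip_width: 51.1
gripper_force: 0.0
```

Call:
send_rows --pt "0 0 2 0 0.6" --pt "0 0 5 0 0.6" --pt "0 0 8 0 0.6" --pt "-2 -3 8 0 0.6" --pt "-4 -7 8 0 0.6"

```text
time_s: 41.2
tool_pos: [585.3, -41.3, 220.6]
ee_rot: [3.137, -0.002, 1.496]
wrist_force: [1.3, -1.2, -0.2]
grip_width: 51.0
gripper_force: 0.0
```

Call:
send_rows --pt "-4 -4 0 0 0.6" --pt "-8 -8 0 0 0.6" --pt "-12 -12 0 0 0.6" --pt "-14 -16 0 0 0.6" --pt "-14 -20 0 0 0.6"

```text
time_s: 41.7
tool_pos: [441.5, -241.9, 219.3]
ee_rot: [-3.14, -0.0, 1.492]
wrist_force: [1.4, -0.3, -0.5]
grip_width: 51.5
gripper_force: 0.0
```

Run:
```python
from h import *
s=ctrl.observe();print(s["time_s"],s["tool_pos"],s["ee_rot"],s["grip_width"],s["wrist_force"])
ims={n:ctrl.capture(n) for n in("top","side")}
for n in ims: cv2.imwrite(f"pics/{n}_c.png",ims[n][:,:,::-1])
t=12*np.tan(np.radians(20));W,N=87-t,77-t;z=54
L=[((-56,-W,z),(-56,W,z)),((56,N,z),(56,-N,z))]
for n in ims: print(n,fit(FD,[(n,seg(a,b)) for a,b in L],ims,ws=(4,3,2,2)),fit(FD,feeder_items(n)[:3],ims,ws=(3,2,2)))
cv2.imwrite("pics/s5.png",cv2.resize(ims["side"][100:290,140:340,::-1],None,fx=3,fy=3,interpolation=cv2.INTER_CUBIC))
```

```text
41.7 [ 441.47351004 -241.86852127  219.28324034] [-3.13956918e+00 -1.63803305e-04  1.49196873e+00] 51.526666749855856 [ 1.4314489  -0.29312761 -0.53918206]
top (array([-1.95914256e+04, -2.52066090e+05, -8.10701935e-02]), np.float64(nan)) (array([ 6.20272830e+02,  2.81214868e+01, -7.73730738e-02]), np.float64(0.16083165701360247))
side (array([ 1.80448362e+04,  2.17373412e+05, -8.02498520e-02]), np.float64(nan)) (array([ 6.20629647e+02,  2.66393635e+01, -7.99374709e-02]), np.float64(0.20092580247953903))h.py:32: RuntimeWarning: invalid value encountered in divide
  return uv,nr,(ww*o).sum(1)/ww.sum(1),d.max(1)
  return _methods._mean(a, axis=axis, dtype=dtype,
  ret = ret.dtype.type(ret / rcount)
```

View pics/s5.png

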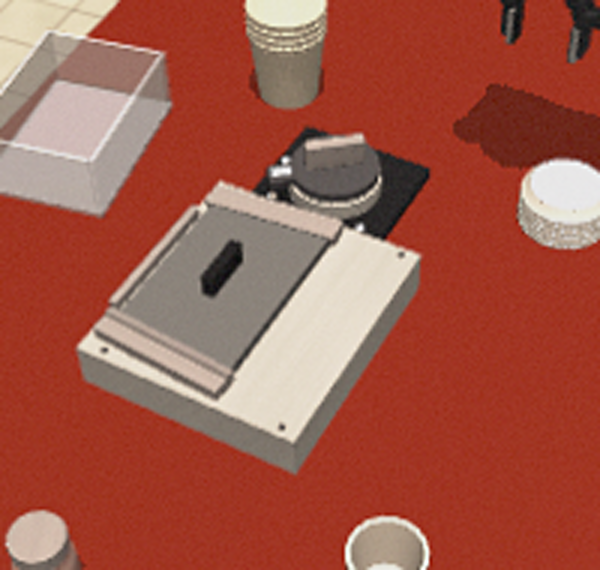

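The cover sits home between the rails, with the bar centred at crop (222,268), after a 30 N push. Now to the turret at (595.9, -151.2).

Call:
send_rows --pt "3 1.8 0 -8 0.5" --pt "6 3.6 0 -16 0.5" --pt "9 5.4 0 -24 0.5" --pt "12 7.2 0 -32 0.5" --pt "15.4 9.1 0 -40 0.5" --squeeze 50

```text
time_s: 42.3
tool_pos: [599.7, -149.7, 219.3]
ee_rot: [3.14, -0.0, 0.786]
wrist_force: [0.1, -0.4, -0.5]
grip_width: 42.8
gripper_force: 0.0
```

Call:
send_rows --pt "0 0 -1 -5 0.5" --pt "0 0 -2 -10 0.5" --pt "0 0 -4 -10 0.5" --pt "0 0 -5 -10 0.5" --pt "0 0 -5 -10 0.5"

```text
time_s: 42.8
tool_pos: [597.8, -150.0, 167.6]
ee_rot: [-3.14, 0.002, 0.619]
wrist_force: [0.7, 0.3, 0.0]
grip_width: 42.9
gripper_force: 0.0
```

Run:
```python
from h import *
s=ctrl.observe();print(s["time_s"],s["tool_pos"],np.degrees(s["ee_rot"]),s["grip_width"])
import warnings;warnings.simplefilter("ignore")
ims={n:cv2.imread(f"pics/{n}_c.png")[:,:,::-1] for n in("top","side")}
# x of the cover's near top edge relative to FD, y/yaw fixed
for n in ims:
    g=cv2.GaussianBlur(ims[n].astype(float).sum(2),(0,0),.8)
    cu=seg((-56,-70,54),(-56,70,54));uv,nr,r,d=edges(n,g,FD,cu,4)
    j=((proj(n,place(FD,cu+[1,0,0]))-uv)*nr).sum(1);print(n,"cover dx",np.nanmedian(r/j))
```

```text
42.8 [ 597.75725241 -149.96291732  167.55375747] [-1.79896550e+02  9.02307933e-02  3.54385459e+01] 42.851925151957495
top cover dx -1.0749178906165464
side cover dx -4.824307788602171
```

Run:
```python
from h import *
ims={n:cv2.imread(f"pics/{n}_c.png")[:,:,::-1] for n in("top","side")}
for n in ims:
    g=cv2.GaussianBlur(ims[n].astype(float).sum(2),(0,0),.8)
    cu=seg((-56,-70,42),(-56,70,42));uv,nr,r,d=edges(n,g,FD,cu,4)
    j=((proj(n,place(FD,cu+[1,0,0]))-uv)*nr).sum(1);print(n,"cover dx",np.nanmedian(r/j))
```

```text
top cover dx 0.07869206802863521
side cover dx 0.7819128392845422
```

Call:
send_rows --pt "-0.1 -0.1 -1.5 0 0.5" --pt "-0.1 -0.1 -3 0 0.5" --pt "-0.1 -0.1 -4 0 0.5" --pt "-0.1 -0.1 -4.6 0 0.5" --pt "-0.1 -0.1 -4.6 0 0.5"

```text
time_s: 43.3
tool_pos: [596.9, -151.2, 122.0]
ee_rot: [-3.14, 0.001, 0.618]
wrist_force: [0.2, -0.4, 0.7]
grip_width: 42.4
gripper_force: 0.0
```

The cover is home within about 1 mm. Gripping the turret bar and turning it.

Call:
send_rows --pt "0 0 0 0 0" --pt "0 0 0 0 0" --pt "0 0 0 0 0" --pt "0 0 0 0 0" --pt "0 0 0 0 0"

```text
time_s: 43.8
tool_pos: [597.6, -151.1, 123.6]
ee_rot: [3.141, -0.001, 0.618]
wrist_force: [-2.7, 1.6, 5.4]
grip_width: 10.7
gripper_force: 50.3
```

Call:
send_rows --pt "0 0 0 3 0" --pt "0 0 0 8 0" --pt "0 0 0 13 0" --pt "0 0 0 18 0" --pt "0 0 0 23 0"

```text
time_s: 44.3
tool_pos: [597.5, -151.0, 123.6]
ee_rot: [3.141, -0.001, 1.023]
wrist_force: [-1.5, 1.0, 5.6]
grip_width: 10.8
gripper_force: 50.4
```

Call:
send_rows --pt "0 0 0 5 0" --pt "0 0 0 10 0" --pt "0 0 0 15 0" --pt "0 0 0 20 0" --pt "0 0 0 24 0"

```text
time_s: 44.8
tool_pos: [597.4, -151.0, 123.6]
ee_rot: [3.141, -0.0, 1.442]
wrist_force: [-2.0, 0.4, 6.4]
grip_width: 11.2
gripper_force: 50.5
```

Call:
send_rows --pt "0 0 0 2 0" --pt "0 0 0 3 0" --pt "0 0 0 3 0" --pt "0 0 0 3 0"

```text
time_s: 45.2
tool_pos: [597.4, -151.0, 123.6]
ee_rot: [3.141, -0.0, 1.491]
wrist_force: [-2.5, 1.6, 6.5]
grip_width: 10.9
gripper_force: 50.5
```

Yaw is now 1.491, which is the target. Releasing, retreating and inspecting.

Call:
send_rows --pt "0 0 0 0 0.5" --pt "0 0 0 0 0.5" --pt "0 0 0 0 0.5" --pt "0 0 0 0 0.5" --pt "0 0 0 0 0.5"

```text
time_s: 45.7
tool_pos: [597.3, -151.4, 122.8]
ee_rot: [-3.142, 0.0, 1.491]
wrist_force: [-0.1, 0.7, -0.2]
grip_width: 42.5
gripper_force: 0.0
```

Call:
send_rows --pt "0 0 3 0 0.5" --pt "0 0 7 0 0.5" --pt "0 0 11 0 0.5" --pt "-2 -4 13 0 0.5" --pt "-4 -8 13 0 0.5"

```text
time_s: 46.2
tool_pos: [559.6, -231.1, 256.8]
ee_rot: [3.134, 0.001, 1.495]
wrist_force: [0.8, -1.0, -0.2]
grip_width: 42.5
gripper_force: 0.0
```

Call:
send_rows --pt "-3 -4 0 0 0.5" --pt "-6 -8 0 0 0.5" --pt "-9 -12 0 0 0.5" --pt "-10 -15 0 0 0.5" --pt "-10 -15 0 0 0.5"

```text
time_s: 46.7
tool_pos: [453.5, -387.6, 252.6]
ee_rot: [-3.14, 0.004, 1.481]
wrist_force: [-0.8, -0.3, -0.9]
grip_width: 42.8
gripper_force: 0.0
```

Run:
```python
from h import *
s=ctrl.observe();print(s["time_s"],s["tool_pos"])
ims={n:ctrl.capture(n) for n in("top","side")}
for n in ims:
    g=cv2.GaussianBlur(ims[n].astype(float).sum(2),(0,0),.8)
    cu=seg((-56,-70,42),(-56,70,42));uv,nr,r,d=edges(n,g,FD,cu,4)
    j=((proj(n,place(FD,cu+[1,0,0]))-uv)*nr).sum(1);print(n,"cover dx",np.nanmedian(r/j))
a=cv2.resize(ims["top"][130:220,190:340,::-1],None,fx=4,fy=4,interpolation=cv2.INTER_CUBIC)
# expected turret bar top outline at third detent
b=place(FD,[[-16,-208,72],[-4,-208,72],[-4,-152,72],[-16,-152,72]])
cv2.polylines(a,[((proj("top",b)-[190,130])*4).astype(int)],True,(255,0,0),1)
cv2.imwrite("pics/end.png",a)
```

```text
46.7 [ 453.45355305 -387.59602499  252.64274015]
top cover dx 0.13585204306367923
side cover dx 0.7779906876097344
```

View pics/end.png

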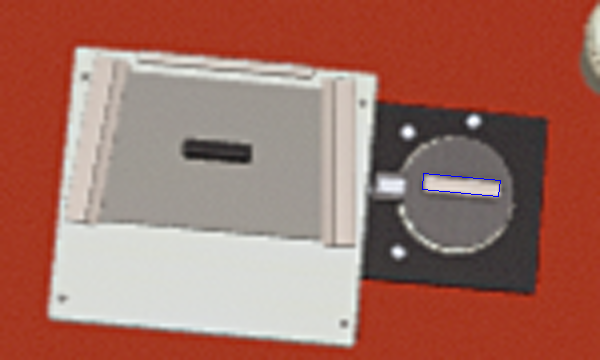

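The turret bar matches the expected third-detent outline at (461,185). The nose at (388,185) points at the magazine, and the cover is still home.

```bash
python3 -c "
from bench import ctrl
print(ctrl.finish_job())"
```

```text
the job is handed in; nothing more can be done
None
```

I've handed the job in: all five capsules on the counter are seated in their own pockets, the cover is wedged home, and the turret rests in its third detent with its nose pointing at the magazine; the hand-in gave no score.

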